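# Fish a pacifier out of a deep organizer well with a snap picker

## Task

The mustard pacifier has dropped to the bottom of the tall narrow well of the clear organizer. Take the picker from its stand, press its sprung jaws gently over the pacifier's knob and draw it out, slide it into the bamboo rack so that its shield is under the slotted shelf and its neck at the middle of the rack, and pull the picker off upwards so that the pacifier stays standing there. Put the picker back upright in its stand; use only the picker on the pacifier and leave the canister, jar and clip where they are.

Things in the scene. Friction and masses are not known exactly. Their poses are not given: they have to be found in the camera images.
- organizer: Clear plastic drawer organizer, fixed. Its tall square well is 58 x 58 mm outside, 52 x 52 mm inside, 125 mm high, open on top, floor 3 mm thick. Origin: centre of the well's underside, on the dresser top; z up. On its +x side it carries a low tray, 110 x 110 mm, 45 mm high.
- well_mouth (a point): Centre of the open top of the well, 125 mm above the dresser top.
- pacifier: Mustard button pacifier, hard silicone, 40 g, 57 mm tall, round about z, which runs to the knob. Origin: centre of the blunt teat's flat underside. Teat at most 26 mm across, z = 0 to 22 mm; shield disc 40 mm across, 22 to 27 mm; neck 9 mm across, from 27 mm to the ball knob. It starts standing on its teat on the well's floor, knob up, a few mm off the well's centre.
- knob (a point): Centre of the pacifier's ball knob, 16 mm in diameter, 49 mm along z from the pacifier's origin. Pressing the pacifier down on the well's floor with more than 25 N damages it.
- picker: Long-reach picker, 190 g, hanging upright in its stand. Origin: centre of the underside of its black flange (66 mm across, 5 mm thick), which rests on the stand's rim; z up along its axis. Above the flange a red grip block; below it a tapered collar (45 mm across, 14 mm deep) and a 9 mm steel telescopic shaft with the white-jawed head (34 mm across, 20 mm high) at its end.
- grip (a point): Middle of the picker's red grip block, 31 mm above the picker's origin. The block is 36 mm along x, 24 mm along y (grip across these) and spans 5 to 57 mm above the picker's origin.
- head_in (a point): Point on the picker's handle, 104 mm below its origin on the axis: the head's lower edge if the shaft were fully pushed in. The shaft is stuck stiffly (60 N) drawn out by 0 to 30 mm, different each time and not measured, so the edge lies 0 to 30 mm below this point. In the head: sprung jaws on the +y and -y sides, fixed guards 24 mm apart on the x sides, and a flat ceiling 15 mm above the edge.
- lips_in (a point): On the handle, 101 mm below the picker's origin: the jaw lips' height if the shaft were pushed in. Lips 12 mm apart, 3 mm above the edge. Pressed over the knob they part and close under it: 3 to 9 N over 10 mm of travel from first touch; then the knob meets the ceiling and force rises steeply. Held when within 1 mm of the ceiling: the edge is then 7 mm below the knob's centre, 15 mm above the shield. Pulling off takes 3 to 9 N.
- stand: Blue round tube stand for the picker, fixed: 60 mm outside, 52 mm inside diameter, 147 mm high, foot 84 mm in diameter. Origin: centre of its underside. The picker belongs in it with its flange on the rim, so that the picker's origin is 147 mm above this one.
- rack: Small bamboo rack, fixed, 76 mm along x, 72 mm along y, 46 mm high. Origin: centre of its underside. Open at its front, the -x side; floor 5 mm thick; side walls 64 mm apart; back wall closed. Over the floor, with 37 mm of clear height, a 4 mm thick shelf with a slot along x, 18 mm wide, open at the front and ending 8 mm beyond the centre (at x = +8 mm).
- rack_seat (a point): Point on the rack's floor, 5 mm above the rack's underside, at its centre; axes as the rack's (x points away from the open front). The pacifier's underside belongs here.
- canister: Bystander: closed aluminium canister, 58 mm in diameter, 85 mm tall, upright; origin: centre of its underside.
- jar: Bystander: glass jar with a twist cap, 42 mm in diameter, 80 mm tall, upright; origin: centre of its underside.
- clip: Bystander: white spring clip lying flat, 62 x 18 x 16 mm; origin: centre of its underside.
Mind the look-alikes: they are no part of the job. Leave any yellow look-alike of the stand alone.

How it is judged:
By the outcome, as a careful person would: the job done as asked, in the order asked, and still so for the second after the job is handed in, with the robot touching nothing.
It also fails if it takes over 69 s, if anything falls off the work surface, if the arm or the gripper's body presses on something with over 40 N, if the wrist force passes 120 N, or if a joint passes its speed limit or range.

## Robot

A 6-joint arm with a two-finger parallel gripper is mounted at the origin on the work surface. World frame = base frame: x ahead of the robot, y to its left, z up, the work surface at z = 0. Lengths are in m, angles in degrees, forces in N, time in s.
With the tool pointing down it reaches from about 0.4 to 0.825 m from the base axis. Payload 7 kg.
Tool frame: the origin (TCP) lies midway between the tips of the shut fingers; the grasp point (between the pads) lies 19 mm behind it; z points along the fingers, y is the line along which they close (so a half turn about z gives the same grasp; the last joint's range is limited). The gripper opens to 88 mm and grips with 3 to 60 N. Pads are 19 mm wide; open, the fingers measure 130 mm over their backs; the gripper's body (78 mm by 193 mm) begins 47 mm behind the grasp point.
Start: joints at [-49.67, 20.546, 0.682, 0, -70.136, -16.507], TCP at [0.273, -0.617, 0.227] pointing down, gripper open.
Joint ranges: [-176.03, 176.03], [-82.01, 121.73], [-58.28, 71.71], [-173.87, 95.51], [-174.79, -0.11], [-173.66, 173.66]. Speed limits (degrees/s): [136.94, 136.94, 172.46, 180, 180, 180].

## Interface

Orientations are given as [roll, pitch, yaw] about the fixed x, y, z axes, in that order (R = Rz(yaw) Ry(pitch) Rx(roll)).
In Python, from plant import r, eyes, workorder gives the robot as it stands.
- The arm moves only by the tool step_arm, never from a script. Its argument "plan" is a list of rows, each a list of 5 numbers: the shift along the tool's x, y, z each as a share of 25 cm, from -1 to 1, then the turn about the tool's z as a share of 60 degrees, from -1 to 1, then the finger opening in mm, from 0 to 87.6. In form: [[x, y, z, turn, jaw], ...]. A call has 1 to 12 rows; each row is the pose to reach, as a shift and turn from the pose commanded when the call began, along the tool's axes at that moment; what a row does not reach only later rows make up. A row lasts 1/12 s, in which the tool goes at most 41.7 mm and 7.16 degrees, less where a joint would pass 70% of its speed; a pose out of reach is approached as far as the arm can. A call with a number of a shift or a turn outside -1 to 1 is refused whole. A call with a gripper value outside its range is refused whole. The fingers move at their own pace and stop on an object; "newtons" is the grip in N (left out, the last holds). Time passes only in rows, so rows that repeat a pose let the fingers close. It gives the time, the measured TCP pose, the force, the opening and the grip force at its end, in the units of the state.
- r.get_state(): the state, without advancing time (a new reading comes with each control period).
- eyes.capture(name): name is "side" or "top"; returns the picture (480x640x3 uint8, red, green, blue); there is no depth.
- eyes.camera_model(name): a dict with "fov_y" (degrees; the focal length in pixels is half the picture's height over the tangent of half this angle, whatever the lens; pixels are square), "cx", "cy" (the principal point, pixels), "world_to_cam" (4x4, takes a point from world to camera coordinates). Camera axes: x right, y up, looking along -z (the intrinsics and any distortion apply to the point x, -y, -z); pixel columns grow to the right and rows downward; lengths in m; the calibration is good to about 2 mm. A picture is of the moment at which its call begins. camera_model takes no time and is no camera call.
- workorder.close_job(): hands the job in; it is judged then, once.
The state is a dict: "time_s": time; "joints": joint angles; "qd": joint speeds; "joint_torque": joint torques, N m; "tcp_pos": TCP position; "eef_rot": TCP orientation; "contact_force": force on the tool from outside, world axes, zero at the start; "moment": the same for the moment, N m; "gripper_width": finger opening in m; "gripper_force": force on a finger pad.
Only numpy, scipy, OpenCV 4.12 (cv2) and the standard library are available. Lean on these libraries where they do the work, as an engineer would, in place of code of your own. Each camera call takes 0.05 s, during which the arm holds its last target. There are 200 camera calls.

## Working session

There is one attempt and no reset: what is moved stays moved. The work goes in short steps, Python scripts to look and compute and a tool call to move; the robot and the scene stay as the last step left them, time stands still between calls to the robot, and variables do not carry over. Pictures are saved under pics/ and viewed, at most 10 in all, crops included, and the job is handed in when it is done.

Besides the shell and the picture viewer there is one more tool, called after ">>>" as name(argument=value, ...), one argument or row to a line, values as JSON. step_arm: Moves the arm, as the interface text tells. Its arguments: {"type":"object","properties":{"plan":{"type":"array"},"newtons":{"type":"number"}},"required":["plan"]}

```bash
ls; mkdir -p pics
python3 - <<'E'
from plant import r,eyes
import cv2,numpy as np
for n in("side","top"):
    im=eyes.capture(n); cv2.imwrite(f"pics/{n}0.png",im[:,:,::-1]); m=eyes.camera_model(n); print(n,{k:(np.round(v,4).tolist() if k=="world_to_cam" else v) for k,v in m.items()})
s=r.get_state();print(s["time_s"],s["tcp_pos"],s["eef_rot"],s["gripper_width"])
E
```

```text
pics
side {'fov_y': 54.92711073166129, 'cx': 319.0296527432489, 'cy': 234.27292254114033, 'world_to_cam': [[-0.8951, -0.4456, 0.0133, 0.4937], [0.3426, -0.6687, 0.6599, -0.305], [-0.2851, 0.5953, 0.7512, -0.6403], [0.0, 0.0, 0.0, 1.0]]}
top {'fov_y': 57.93768157844111, 'cx': 317.55023774154563, 'cy': 244.00156362975628, 'world_to_cam': [[-0.0232, -0.9993, -0.0281, 0.022], [0.9984, -0.0246, 0.0517, -0.5764], [-0.0523, -0.0269, 0.9983, -0.8665], [0.0, 0.0, 0.0, 1.0]]}
0.1 [ 0.27245957 -0.61710862  0.22574434] [ 1.79917650e+02 -5.32059264e-03 -1.56184581e+02] 0.0876530052538077
```

View pics/side0.png

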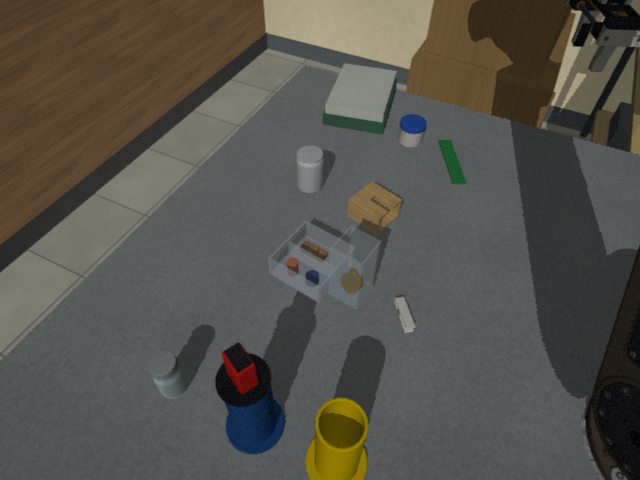

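View pics/top0.png

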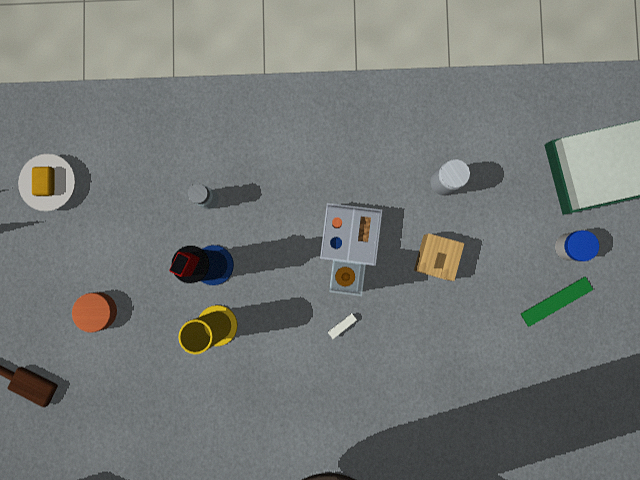

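The pick target is the red grip and black flange in the blue stand (side 245,370; top 185,263). The empty yellow stand (side 340,440; top 205,330) is the look-alike. The pacifier shows in the well at side (352,280), top (345,276). The rack is at side (376,205), top (440,257). Next, close crops.

```bash
cat > h.py <<'E'
import cv2,numpy as np
from plant import r,eyes
from scipy.optimize import least_squares
def proj(n,P):
    m=eyes.camera_model(n);P=np.atleast_2d(P);T=np.array(m["world_to_cam"])
    c=P@T[:3,:3].T+T[:3,3];f=240/np.tan(np.radians(m["fov_y"]/2))
    return np.c_[m["cx"]+f*c[:,0]/-c[:,2], m["cy"]+f*c[:,1]/c[:,2]]
def tri(a,b,z=None):  # side px a, top px b (None to skip)
    def f(p):
        e=[]
        if a is not None:e+=list(proj("side",p)[0]-a)
        if b is not None:e+=list(proj("top",p)[0]-b)
        if z is not None:e.append((p[2]-z)*1e6)
        return e
    s=least_squares(f,[.55,0,.05],x_scale=.1);return s.x,np.abs(s.fun).max()
def panels(L,name,s=5,w=80,h=60):
    out=[]
    for im,x,y in L:
        c=cv2.resize(im[y:y+h,x:x+w,::-1],None,fx=s,fy=s,interpolation=cv2.INTER_CUBIC)
        for i in range(0,w,10):
            cv2.line(c,(i*s,0),(i*s,6),(255,255,0),1);cv2.putText(c,str(x+i),(i*s,16),0,.33,(255,255,0),1)
        for j in range(0,h,10):
            cv2.line(c,(0,j*s),(6,j*s),(255,255,0),1);cv2.putText(c,str(y+j),(8,j*s+4),0,.33,(255,255,0),1)
        out.append(c)
    cv2.imwrite(name,np.vstack([np.hstack(out[:2]),np.hstack(out[2:])]))
E
python3 - <<'E'
from h import *
t=cv2.imread("pics/top0.png")[:,:,::-1];s=cv2.imread("pics/side0.png")[:,:,::-1]
panels([(t,160,235),(t,310,245),(t,400,228),(s,340,175)],"pics/a.png")
panels([(s,210,335),(s,215,395),(s,320,220),(s,320,255)],"pics/b.png")
E
```

```text
(no output)
```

View pics/a.png

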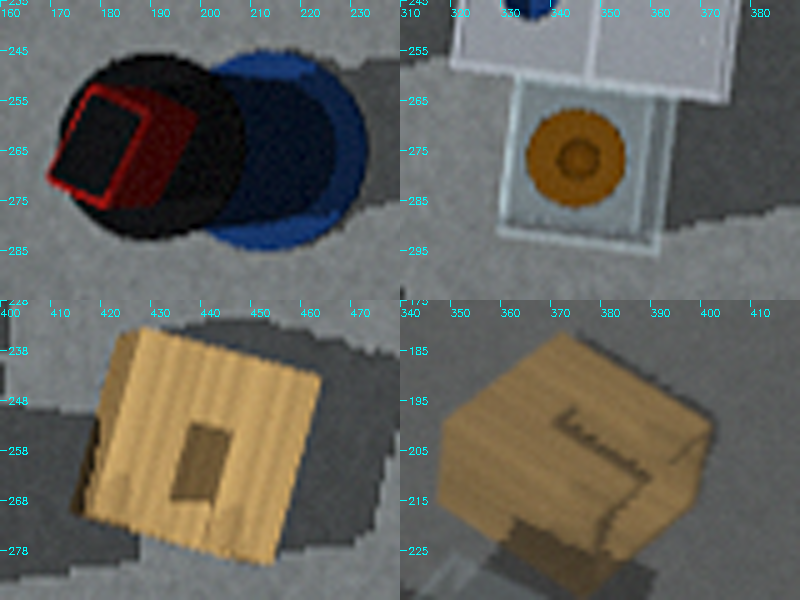

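View pics/b.png

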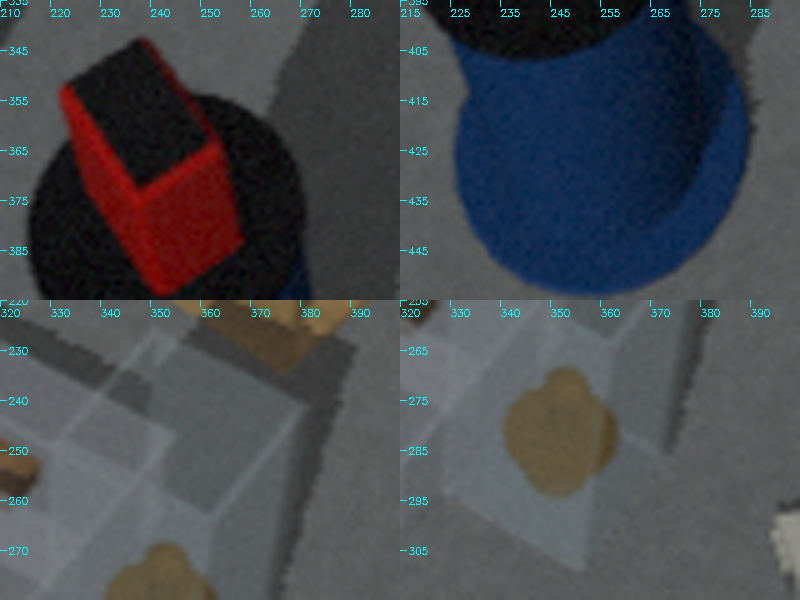

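The crops confirm the choices: the red grip's top is at top (180,263) and side (238,358), with the blue tube under it. The well mouth, the mustard disc with its knob (top 345.5,276.5; side 352.4,272), and the rack with its slot opening toward −x are all clear. Fitting poses now.

```bash
cat >> h.py <<'E'
def fit(mod,obs,free_z=False):
    # mod: list of local pts; obs: list (cam, idx, px,py)
    mod=np.array(mod,float)
    def f(p,full=False):
        c,s=np.cos(p[2]),np.sin(p[2]);R=np.array([[c,-s,0],[s,c,0],[0,0,1]])
        W=mod@R.T+[p[0],p[1],p[3]]
        e=np.array([proj(o[0],W[o[1]])[0]-o[2:] for o in obs])
        if full:return e
        z=[0] if free_z else [p[3]*1e6]
        return np.r_[e.ravel(),z]
    best=min((least_squares(f,[.55,0,a,0],x_scale=[.1,.1,1,.1],loss="soft_l1") for a in (-.8,-.3,.3)),key=lambda s:s.cost)
    return best.x,np.round(f(best.x,True),1)
E
python3 - <<'E'
from h import *
def box(a,b,z0,z1): return [(sx*a,sy*b,z) for z in (z1,z0) for sx,sy in((1,1),(1,-1),(-1,-1),(-1,1))]
T,S="top","side"
def show(n,m,o):
  for fz in(False,True):
    p,e=fit(m,o,fz);print(n,np.round(p[[0,1,3]]*1000,1),"yaw",np.degrees(p[2]).round(1),"max",np.abs(e).max());
  print([tuple(map(float,x)) for x in e])
show("rack",box(.038,.036,0,.046),[(T,0,428.6,233.4),(T,1,464.4,243.2),(T,2,454.6,281.2),(T,3,417,271),(T,7,414,270.4),(T,4,423.6,234.6),
 (S,1,373.4,181.4),(S,2,403,199),(S,0,348,200),(S,6,399.4,214.6),(S,4,347.4,215),(S,7,377,234.6)])
show("well",box(.029,.029,0,.125),[(T,0,333.4,260),(T,2,362,295.6),(T,3,330,292),(S,1,351,227),(S,2,381.6,241),(S,3,361.6,263.6),(S,0,332,248),(S,7,357,309.4),(S,4,329,293),(S,6,374,286)])
show("grip",box(.018,.012,.152,.204),[(T,0,179,251.6),(T,1,190,255),(T,2,181,276.6),(T,3,169.6,270.6),
 (S,1,238.4,342.6),(S,2,254.4,364),(S,3,238,373),(S,0,222,353),(S,7,242.6,394.4),(S,6,258.6,383.4)])
print("knob",tri((352.4,272),(345.8,276.6)),"z52",tri(None,(345.8,276.6),.052),"shield",tri(None,(345.2,276.4),.030))
print("flange top px",tri(None,(190.3,264.2),.152))
print("gripcorners",[np.round(tri(a,b)[0]*1000) for a,b in(((222,353),(179,251.6)),((238.4,342.6),(190,255)),((254.4,364),(181,276.6)),((238,373),(169.6,270.6)))])
print("foot",tri(None,(213.5,265),.004))
E
```

```text
rack [ 544.3 -233.2    0. ] yaw -17.0 max 1.5Traceback (most recent call last):
  File "<stdin>", line 8, in <module>
  File "<stdin>", line 6, in show
  File "h.py", line 36, in fit
    best=min((least_squares(f,[.55,0,a,0],x_scale=[.1,.1,1,.1],loss="soft_l1") for a in (-.8,-.3,.3)),key=lambda s:s.cost)
  File "h.py", line 36, in <genexpr>
    best=min((least_squares(f,[.55,0,a,0],x_scale=[.1,.1,1,.1],loss="soft_l1") for a in (-.8,-.3,.3)),key=lambda s:s.cost)
              ~~~~~~~~~~~~~^^^^^^^^^^^^^^^^^^^^^^^^^^^^^^^^^^^^^^^^^^^^^^^^^^^
    return func(*args, **kwargs)
    result = trf(vector_fun.fun, vector_fun.jac, x0, f0, J0, lb, ub, ftol, xtol,
                 gtol, max_nfev, x_scale, loss_function, tr_solver,
                 tr_options.copy(), verbose, callback=callback_wrapped)
    return trf_no_bounds(
        fun, jac, x0, f0, J0, ftol, xtol, gtol, max_nfev, x_scale,
        loss_function, tr_solver, tr_options, verbose, callback=callback)
    J = jac(x)
    self._update_jac()
    ~~~~~~~~~~~~~~~~^^
    self.J = self.jac_wrapped(xp_copy(self.x), f0=self.f)
             ~~
[... 498 characters left out ...]
                             ^^^
    df = [f_eval - f0 for f_eval in f_evals]
                                    ^^^^^^^
    f = np.atleast_1d(self.fun(x, *self.args, **self.kwargs))
                      ~~~~~~~~^^^^^^^^^^^^^^^^^^^^^^^^^^^^^^
    return np.atleast_1d(self.fun(x))
                         ~~~~~~~~^^^
    return self.f(x, *self.args, **self.kwargs)
           ~~~~~~^^^^^^^^^^^^^^^^^^^^^^^^^^^^^^
  File "h.py", line 32, in f
    e=np.array([proj(o[0],W[o[1]])[0]-o[2:] for o in obs])
                ~~~~^^^^^^^^^^^^^^
  File "h.py", line 5, in proj
    m=eyes.camera_model(n);P=np.atleast_2d(P);T=np.array(m["world_to_cam"])
ValueError: time passes only in moves, steps and waits
```

```bash
sed -i 's/^def proj/M={n:eyes.camera_model(n) for n in("side","top")}\ndef proj/; s/m=eyes.camera_model(n);P=/m=M[n];P=/' h.py
cat > m.py <<'E'
from h import *
def box(a,b,z0,z1): return [(sx*a,sy*b,z) for z in (z1,z0) for sx,sy in((1,1),(1,-1),(-1,-1),(-1,1))]
T,S="top","side"
def show(n,m,o):
  for fz in(False,True):
    p,e=fit(m,o,fz);print(n,np.round(p[[0,1,3]]*1000,1),"yaw",np.degrees(p[2]).round(1),"max",np.abs(e).max());
  print([tuple(map(float,x)) for x in e])
E
python3 - <<'E'
from m import *
show("rack",box(.038,.036,0,.046),[(T,0,428.6,233.4),(T,1,464.4,243.2),(T,2,454.6,281.2),(T,3,417,271),(T,7,414,270.4),(T,4,423.6,234.6),
 (S,1,373.4,181.4),(S,2,403,199),(S,0,348,200),(S,6,399.4,214.6),(S,4,347.4,215),(S,7,377,234.6)])
show("well",box(.029,.029,0,.125),[(T,0,333.4,260),(T,2,362,295.6),(T,3,330,292),(S,1,351,227),(S,2,381.6,241),(S,3,361.6,263.6),(S,0,332,248),(S,7,357,309.4),(S,4,329,293),(S,6,374,286)])
show("grip",box(.018,.012,.152,.204),[(T,0,179,251.6),(T,1,190,255),(T,2,181,276.6),(T,3,169.6,270.6),
 (S,1,238.4,342.6),(S,2,254.4,364),(S,3,238,373),(S,0,222,353),(S,7,242.6,394.4),(S,6,258.6,383.4)])
print("knob",tri((352.4,272),(345.8,276.6)),"z52",tri(None,(345.8,276.6),.052),"shield",tri(None,(345.2,276.4),.030))
print("flange top px",tri(None,(190.3,264.2),.152))
print("gripcorners",[np.round(tri(a,b)[0]*1000) for a,b in(((222,353),(179,251.6)),((238.4,342.6),(190,255)),((254.4,364),(181,276.6)),((238,373),(169.6,270.6)))])
print("foot",tri(None,(213.5,265),.004))
E
```

```text
rack [ 544.3 -233.2    0. ] yaw -17.0 max 1.5
rack [ 544.  -232.1    2.4] yaw -17.1 max 1.3
[(-0.2, -0.3), (0.1, -0.1), (-0.2, -0.3), (1.2, -0.3), (-0.4, 0.1), (-0.3, 0.2), (-0.8, -0.6), (-0.0, 0.3), (1.1, -1.3), (0.1, 1.0), (0.3, 0.1), (0.1, 0.3)]
well [511.  -47.3   0. ] yaw -7.9 max 1.8
well [510.9 -47.    0.7] yaw -7.9 max 1.9
[(-0.0, -1.0), (0.4, -0.1), (-0.3, -0.3), (-0.1, -1.9), (0.7, -0.2), (1.8, 1.3), (-0.8, -0.2), (0.2, 0.2), (-0.2, 0.4), (0.1, 0.5)]
grip [541.7 225.7  -0. ] yaw -24.9 max 3.6
grip [541.9 225.5  -1. ] yaw -24.8 max 3.7
[(-1.2, -1.9), (1.2, 0.6), (1.1, -0.4), (-1.0, -0.4), (0.1, -2.3), (1.9, -0.3), (-0.5, 3.7), (-1.9, -0.6), (0.2, 1.6), (1.6, 0.2)]
knob (array([ 0.5115686 , -0.04548238,  0.05479922]), np.float64(0.651691502243466)) z52 (array([ 0.51023423, -0.04606789,  0.052     ]), np.float64(5.684341886080802e-14)) shield (array([ 0.51012666, -0.04568444,  0.03      ]), np.float64(5.684341886080802e-14))
flange top px (array([0.54005889, 0.2252351 , 0.152     ]), np.float64(5.684341886080802e-14))
gripcorners [array([561., 228., 202.]), array([553., 209., 201.]), array([521., 224., 205.]), array([531., 241., 207.])]
foot (array([0.53916086, 0.22477637, 0.004     ]), np.float64(5.684341886080802e-14))
```

```bash
cat >> h.py <<'E'
def go(x,y,z,yaw,st=None):
    s=st or r.get_state();p=s["tcp_pos"];w=np.radians(s["eef_rot"][2])
    d=np.array([x,y,z])-p
    t=-((yaw-s["eef_rot"][2]+180)%360-180)
    print("t",round(s["time_s"],2),"tcp",np.round(p*1000,1),"rot",np.round(s["eef_rot"],2),"F",np.round(s["contact_force"],1),"w",round(s["gripper_width"]*1000,1))
    print("shares",np.round([(d[0]*np.cos(w)+d[1]*np.sin(w))/.25,(d[0]*np.sin(w)-d[1]*np.cos(w))/.25,-d[2]/.25,t/60],4))
E
python3 -c "
from h import *
go(.5405,.2255,.27,155)"
```

```text
t 0.1 tcp [ 272.5 -617.1  225.7] rot [ 1.7992e+02 -1.0000e-02 -1.5618e+02] F [ 0.3 -0.7  0. ] w 87.7
shares [-2.3418  2.6505 -0.177   0.8136]
```

>>> step_arm(
  plan=[
    [-0.88, 1, -0.18, 0, 80],
    [-0.88, 1, -0.18, 0, 80],
    [-0.88, 1, -0.18, 0, 80],
    [-0.88, 1, -0.18, 0, 80],
    [-0.88, 1, -0.18, 0, 80],
    [-0.88, 1, -0.18, 0, 80],
    [-0.88, 1, -0.18, 0, 80],
    [-0.88, 1, -0.18, 0, 80],
    [-0.88, 1, -0.18, 0, 80],
  ],
)

```text
time_s: 0.85
tcp_pos: [0.3745, -0.2954, 0.2729]
eef_rot: [-179.9, 0.2, -155.9]
contact_force: [0.8, -1.1, 0.0]
gripper_width: 0.0798
gripper_force: 0.0
```

>>> step_arm(
  plan=[
    [-0.88, 1, 0, 0, 80],
    [-0.88, 1, 0, 0, 80],
    [-0.88, 1, 0, 0, 80],
    [-0.88, 1, 0, 0, 80],
    [-0.88, 1, 0, 0, 80],
    [-0.88, 1, 0, 0, 80],
    [-0.88, 1, 0, 0, 80],
    [-0.88, 1, 0, 0, 80],
    [-0.88, 1, 0, 0, 80],
  ],
)

```text
time_s: 1.6
tcp_pos: [0.4748, 0.0229, 0.2711]
eef_rot: [180.0, 0.0, -155.9]
contact_force: [0.1, -0.4, 1.1]
gripper_width: 0.0801
gripper_force: 0.0
```

>>> step_arm(
  plan=[
    [-0.58, 0.65, 0, 0.81, 80],
    [-0.58, 0.65, 0, 0.81, 80],
    [-0.58, 0.65, 0, 0.81, 80],
    [-0.58, 0.65, 0, 0.81, 80],
    [-0.58, 0.65, 0, 0.81, 80],
    [-0.58, 0.65, 0, 0.81, 80],
    [-0.58, 0.65, 0, 0.81, 80],
    [-0.58, 0.65, 0, 0.81, 80],
    [-0.58, 0.65, 0, 0.81, 80],
    [-0.58, 0.65, 0, 0.81, 80],
  ],
)

```text
time_s: 2.43
tcp_pos: [0.54, 0.2243, 0.2715]
eef_rot: [-180.0, -0.0, 155.4]
contact_force: [0.5, 0.0, -0.3]
gripper_width: 0.0796
gripper_force: 0.0
```

```bash
python3 -c "
from h import *
go(.5405,.2255,.164,155)"
```

```text
t 2.43 tcp [540.  224.3 271.5] rot [-1.7999e+02 -1.0000e-02  1.5540e+02] F [ 0.5  0.  -0.3] w 79.6
shares [3.000e-04 5.200e-03 4.301e-01 6.700e-03]
```

>>> step_arm(
  plan=[
    [0, 0.005, 0.1, 0.007, 80],
    [0, 0.005, 0.2, 0.007, 80],
    [0, 0.005, 0.3, 0.007, 80],
    [0, 0.005, 0.37, 0.007, 80],
    [0, 0.005, 0.41, 0.007, 80],
    [0, 0.005, 0.43, 0.007, 80],
    [0, 0.005, 0.43, 0.007, 80],
  ],
)

```text
time_s: 3.02
tcp_pos: [0.5406, 0.2254, 0.1637]
eef_rot: [-180.0, -0.0, 154.8]
contact_force: [-0.1, 0.6, -0.5]
gripper_width: 0.0802
gripper_force: 0.0
```

>>> step_arm(
  plan=[
    [0, 0, 0, 0, 15],
    [0, 0, 0, 0, 15],
    [0, 0, 0, 0, 15],
    [0, 0, 0, 0, 15],
    [0, 0, 0, 0, 15],
    [0, 0, 0, 0, 15],
    [0, 0, 0, 0, 15],
    [0, 0, 0, 0, 15],
    [0, 0, 0, 0, 15],
    [0, 0, 0, 0, 15],
  ],
  newtons=45,
)

```text
time_s: 3.85
tcp_pos: [0.5408, 0.2262, 0.1641]
eef_rot: [180.0, 0.0, 154.8]
contact_force: [-0.4, 1.2, 0.0]
gripper_width: 0.0238
gripper_force: 45.0
```

```bash
python3 -c "
from h import *
go(.5405,.2255,.34,155)
t=eyes.capture('top');s=eyes.capture('side')
panels([(t,150,220),(s,200,300),(t,190,240),(s,220,360)],'pics/c.png')"
```

```text
t 3.85 tcp [540.8 226.2 164.1] rot [1.7998e+02 1.0000e-02 1.5481e+02] F [-0.4  1.2  0. ] w 23.8
shares [-0.     -0.003  -0.7036 -0.0032]
```

View pics/c.png

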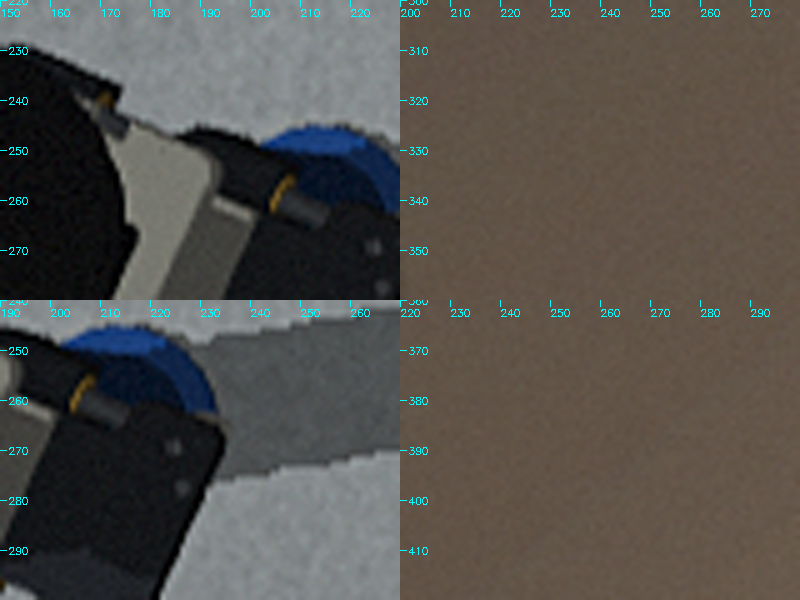

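>>> step_arm(
  plan=[
    [0, 0, -0.05, 0, 15],
    [0, 0, -0.15, 0, 15],
    [0, 0, -0.28, 0, 15],
    [0, 0, -0.42, 0, 15],
    [0, 0, -0.56, 0, 15],
    [0, 0, -0.66, 0, 15],
    [0, 0, -0.7, 0, 15],
    [0, 0, -0.724, 0, 15],
    [0, 0, -0.724, 0, 15],
    [0, 0, -0.724, 0, 15],
  ],
)

```text
time_s: 4.78
tcp_pos: [0.5401, 0.2258, 0.3433]
eef_rot: [-179.9, -0.1, 154.8]
contact_force: [-0.0, 1.0, -2.7]
gripper_width: 0.0236
gripper_force: 45.0
```

```bash
python3 -c "
from h import *
go(.5103,-.0458,.345,155)"
```

```text
t 4.78 tcp [540.1 225.8 343.3] rot [-1.7989e+02 -1.0000e-01  1.5479e+02] F [-0.   1.  -2.7] w 23.6
shares [-0.3549 -1.0337 -0.0069 -0.0034]
```

>>> step_arm(
  plan=[
    [-0.02, -0.05, 0, 0, 15],
    [-0.05, -0.14, 0, 0, 15],
    [-0.09, -0.26, 0, 0, 15],
    [-0.14, -0.4, 0, 0, 15],
    [-0.18, -0.54, 0, 0, 15],
    [-0.23, -0.68, 0, 0, 15],
    [-0.28, -0.8, 0, 0, 15],
    [-0.31, -0.9, 0, 0, 15],
    [-0.34, -0.97, 0, 0, 15],
    [-0.35, -1, 0, 0, 15],
    [-0.35, -1, 0, 0, 15],
    [-0.35, -1, 0, 0, 15],
  ],
)

```text
time_s: 5.78
tcp_pos: [0.513, -0.0378, 0.344]
eef_rot: [-180.0, -0.1, 154.7]
contact_force: [0.4, -0.1, -0.8]
gripper_width: 0.0239
gripper_force: 45.0
```

```bash
python3 -c "
from h import *
go(.5103,-.0458,.345,155)
t=eyes.capture('top');s=eyes.capture('side')
cv2.imwrite('pics/d.png',s[:,:,::-1]);cv2.imwrite('pics/dt.png',t[:,:,::-1])
print(proj('side',[[.51,-.037,.327],[.51,-.037,.223],[.51,-.037,.193]]))"
```

```text
t 5.78 tcp [513.  -37.8 344. ] rot [-1.7995e+02 -8.0000e-02  1.5473e+02] F [ 0.4 -0.1 -0.8] w 23.9
shares [-0.004  -0.0336 -0.004  -0.0044]
[[366.72819961 143.67003787]
 [359.90916528 204.22967727]
 [358.24091353 219.0453711 ]]
```

View pics/d.png

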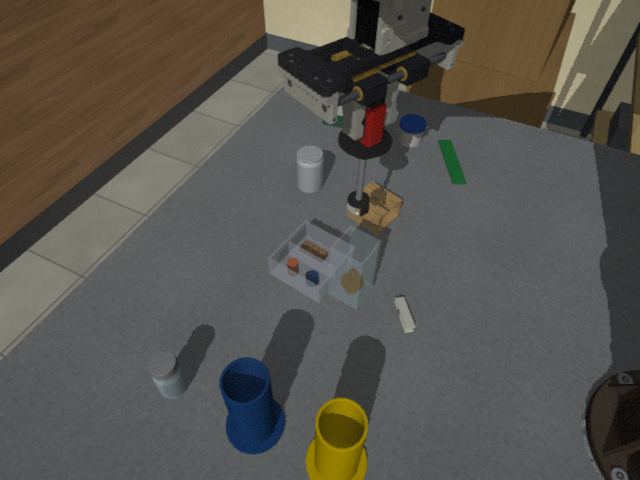

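The picker hangs free: flange at side (366,142), head at (358,204), and both stands are clear. Enlarging the head, flange and empty stand.

```bash
python3 -c "
from h import *
t=cv2.imread('pics/dt.png')[:,:,::-1];s=cv2.imread('pics/d.png')[:,:,::-1]
panels([(s,325,170),(s,325,110),(t,160,235),(s,210,350)],'pics/e.png')"
```

```text
(no output)
```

View pics/e.png

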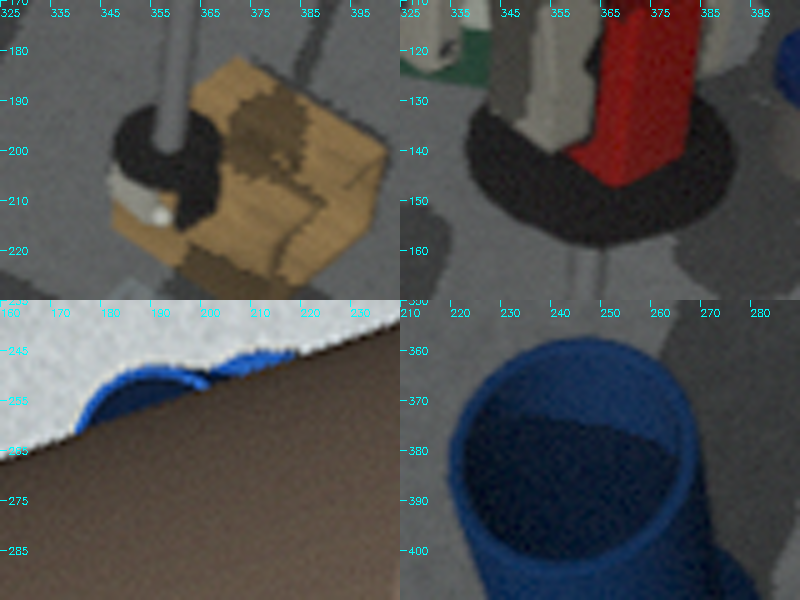

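```bash
python3 -c "
from h import *
a=np.linspace(0,2*np.pi,200)
def circ(x,y,z,R): 
    q=proj('side',np.c_[x+R*np.cos(a),y+R*np.sin(a),0*a+z]);return np.round(np.r_[q.min(0),q.max(0)],1)
x,y=.513,-.0378
for z in(.327,.332):print('fl',z,circ(x,y,z,.033),'obs 338.4,-,392.4,159.4')
for z in(.205,.21,.215,.22):print(z,'edge',circ(x,y,z,.017)[3],'obs216.4 top',circ(x,y,z+.02,.017),'obs 347.4,190.4,369.4')
print('stand',circ(.5408,.2262,.147,.030),'obs 220 357.6 269.4 405')
print('knob',proj('side',[.5103,-.0458,.052]),proj('top',[.5103,-.0458,.052]))
"
```

```text
fl 0.327 [337.7 126.5 391.9 160.1] obs 338.4,-,392.4,159.4
fl 0.332 [337.8 123.1 392.4 156.7] obs 338.4,-,392.4,159.4
0.205 edge 221.0 obs216.4 top [346.  193.6 370.5 210.9] obs 347.4,190.4,369.4
0.21 edge 218.5 obs216.4 top [346.2 191.1 370.9 208.4] obs 347.4,190.4,369.4
0.215 edge 216.0 obs216.4 top [346.4 188.4 371.3 205.8] obs 347.4,190.4,369.4
0.22 edge 213.5 obs216.4 top [346.6 185.8 371.6 203.1] obs 347.4,190.4,369.4
stand [218.5 357.1 269.4 405.6] obs 220 357.6 269.4 405
knob [[353.66475879 273.17571732]] [[345.66070403 276.56910412]]
```

```bash
python3 -c "
from h import *
go(.5108,-.0456,.345,155)"
```

```text
t 5.88 tcp [513.3 -36.9 344.4] rot [-1.7997e+02 -5.0000e-02  1.5482e+02] F [ 0.2  0.9 -2.1] w 24.1
shares [-0.0056 -0.0358 -0.0025 -0.0029]
```

>>> step_arm(
  plan=[
    [-0.005, -0.03, 0, 0, 15],
    [-0.005, -0.032, 0, 0, 15],
    [-0.005, -0.032, 0, 0, 15],
    [-0.005, -0.032, 0, 0, 15],
  ],
)

```text
time_s: 6.22
tcp_pos: [0.5112, -0.045, 0.3451]
eef_rot: [180.0, 0.0, 154.8]
contact_force: [-0.7, 0.1, -1.5]
gripper_width: 0.0237
gripper_force: 45.0
```

```bash
python3 -c "
from h import *
go(.5108,-.0456,.205,155)"
```

```text
t 6.22 tcp [511.2 -45.  345.1] rot [180.     0.   154.82] F [-0.7  0.1 -1.5] w 23.7
shares [ 4.000e-04 -2.800e-03  5.602e-01 -3.000e-03]
```

>>> step_arm(
  plan=[
    [0, -0.002, 0.05, 0, 15],
    [0, -0.002, 0.12, 0, 15],
    [0, -0.002, 0.2, 0, 15],
    [0, -0.002, 0.28, 0, 15],
    [0, -0.002, 0.36, 0, 15],
    [0, -0.002, 0.44, 0, 15],
    [0, -0.002, 0.5, 0, 15],
    [0, -0.002, 0.54, 0, 15],
    [0, -0.002, 0.556, 0, 15],
    [0, -0.002, 0.56, 0, 15],
    [0, -0.002, 0.56, 0, 15],
    [0, -0.002, 0.56, 0, 15],
  ],
)

```text
time_s: 7.22
tcp_pos: [0.5116, -0.0456, 0.206]
eef_rot: [180.0, 0.1, 154.8]
contact_force: [0.4, 0.6, -1.7]
gripper_width: 0.0233
gripper_force: 45.0
```

```bash
python3 -c "
from h import *
go(.5108,-.0456,.187,155)
t=eyes.capture('top');s=eyes.capture('side')
panels([(s,310,210),(s,325,250),(s,330,180),(t,310,240)],'pics/f.png')"
```

```text
t 7.22 tcp [511.6 -45.6 206. ] rot [1.7995e+02 8.0000e-02 1.5482e+02] F [ 0.4  0.6 -1.7] w 23.3
shares [ 0.0029 -0.0015  0.0762 -0.0031]
```

View pics/f.png

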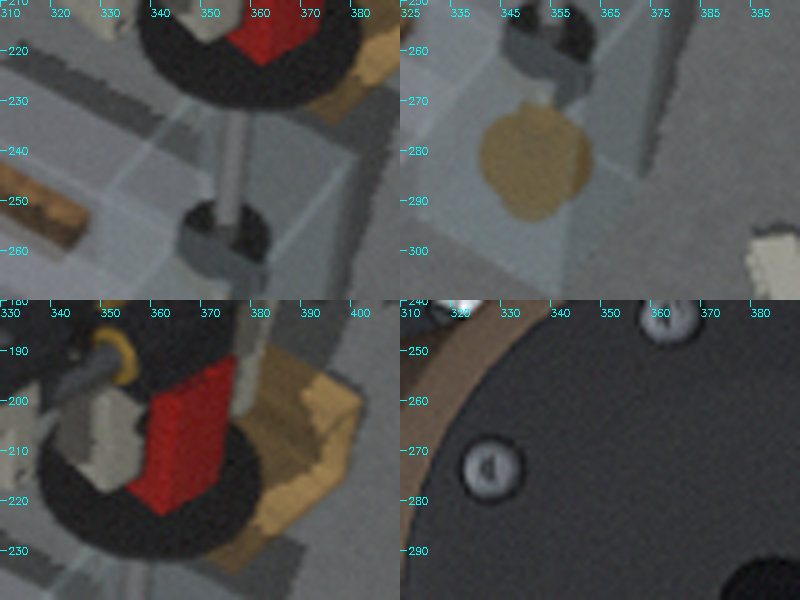

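The head is inside the well right above the pacifier. Its axis lands at about x=352.5 px at knob height, against the knob's 352.4, so it is aligned. Lowering slowly.

>>> step_arm(
  plan=[
    [0, 0, 0.02, 0, 15],
    [0, 0, 0.04, 0, 15],
    [0, 0, 0.055, 0, 15],
    [0, 0, 0.068, 0, 15],
    [0, 0, 0.076, 0, 15],
    [0, 0, 0.076, 0, 15],
    [0, 0, 0.076, 0, 15],
  ],
)

```text
time_s: 7.9
tcp_pos: [0.5109, -0.0457, 0.186]
eef_rot: [-180.0, -0.0, 154.8]
contact_force: [-0.1, 0.5, -1.5]
gripper_width: 0.0239
gripper_force: 45.0
```

>>> step_arm(
  plan=[
    [0, 0, 0.004, 0, 15],
    [0, 0, 0.008, 0, 15],
    [0, 0, 0.012, 0, 15],
    [0, 0, 0.012, 0, 15],
    [0, 0, 0.012, 0, 15],
  ],
)

```text
time_s: 8.32
tcp_pos: [0.5109, -0.0456, 0.1829]
eef_rot: [180.0, -0.0, 154.8]
contact_force: [-0.1, 1.0, -0.4]
gripper_width: 0.0237
gripper_force: 45.0
```

>>> step_arm(
  plan=[
    [0, 0, 0.004, 0, 15],
    [0, 0, 0.008, 0, 15],
    [0, 0, 0.008, 0, 15],
    [0, 0, 0.008, 0, 15],
  ],
)

```text
time_s: 8.65
tcp_pos: [0.5102, -0.0458, 0.1803]
eef_rot: [-179.9, -0.1, 154.8]
contact_force: [0.1, -0.2, -2.9]
gripper_width: 0.0237
gripper_force: 45.0
```

>>> step_arm(
  plan=[
    [0, 0, 0.004, 0, 15],
    [0, 0, 0.008, 0, 15],
    [0, 0, 0.008, 0, 15],
    [0, 0, 0.008, 0, 15],
  ],
)

```text
time_s: 8.98
tcp_pos: [0.5107, -0.0457, 0.1788]
eef_rot: [-180.0, -0.0, 154.8]
contact_force: [-0.5, -0.3, -2.0]
gripper_width: 0.0239
gripper_force: 45.0
```

>>> step_arm(
  plan=[
    [0, 0, 0.004, 0, 15],
    [0, 0, 0.008, 0, 15],
    [0, 0, 0.008, 0, 15],
    [0, 0, 0.008, 0, 15],
  ],
)

```text
time_s: 9.32
tcp_pos: [0.5114, -0.0456, 0.1775]
eef_rot: [180.0, 0.0, 154.8]
contact_force: [-1.6, 0.8, 2.1]
gripper_width: 0.0238
gripper_force: 45.0
```

>>> step_arm(
  plan=[
    [0, 0, 0.004, 0, 15],
    [0, 0, 0.004, 0, 15],
    [0, 0, 0.004, 0, 15],
  ],
)

```text
time_s: 9.57
tcp_pos: [0.512, -0.0456, 0.1773]
eef_rot: [179.9, 0.1, 154.8]
contact_force: [-0.6, -0.3, 8.0]
gripper_width: 0.0239
gripper_force: 45.0
```

>>> step_arm(
  plan=[
    [0, 0, 0.004, 0, 15],
    [0, 0, 0.004, 0, 15],
    [0, 0, 0.004, 0, 15],
  ],
)

```text
time_s: 9.82
tcp_pos: [0.5127, -0.0456, 0.1772]
eef_rot: [179.9, 0.2, 154.9]
contact_force: [-1.4, 1.1, 12.4]
gripper_width: 0.0237
gripper_force: 45.0
```

```bash
cat >> h.py <<'E'
def yel(n,x0=300,x1=420,y0=120,y1=330):
    im=eyes.capture(n)[y0:y1,x0:x1].astype(np.int16);m=((im[...,0]-im[...,2])>28)&((im[...,0]-im[...,1])>8)
    m=m.astype(np.uint8);k,l,st,c=cv2.connectedComponentsWithStats(m)
    for i in range(1,k):
        if st[i,4]>40:print(n,"bbox",st[i,0]+x0,st[i,1]+y0,st[i,2:4],"area",st[i,4],"c",np.round(c[i]+[x0,y0],1))
E
python3 -c "
from h import *
yel('side')"
```

```text
side bbox 331 170 [15  9] area 65 c [337.6 173.8]
side bbox 348 170 [49 29] area 108 c [369.4 185.6]
side bbox 382 182 [ 9 11] area 43 c [386.5 186.3]
side bbox 375 193 [27 38] area 591 c [388.2 209.7]
side bbox 347 202 [ 8 11] area 42 c [351.4 206.5]
side bbox 353 206 [22 30] area 365 c [364.2 221.6]
side bbox 303 241 [25 15] area 133 c [314.6 247.8]
side bbox 341 276 [22 16] area 180 c [350.9 284.2]
```

>>> step_arm(
  plan=[
    [0, 0, -0.01, 0, 15],
    [0, 0, -0.02, 0, 15],
    [0, 0, -0.035, 0, 15],
    [0, 0, -0.05, 0, 15],
    [0, 0, -0.06, 0, 15],
    [0, 0, -0.07, 0, 15],
    [0, 0, -0.07, 0, 15],
    [0, 0, -0.07, 0, 15],
  ],
)

```text
time_s: 10.53
tcp_pos: [0.5109, -0.0457, 0.1926]
eef_rot: [180.0, 0.0, 154.8]
contact_force: [0.8, -0.6, -2.7]
gripper_width: 0.0233
gripper_force: 45.0
```

```bash
python3 -c "
from h import *
yel('side');go(.5108,-.0456,.345,155)
F=[]
print(proj('side',[[.5108,-.0456,.028],[.5108,-.0456,.044]]))
"
```

```text
side bbox 332 161 [15  9] area 71 c [338.8 165.1]
side bbox 350 162 [50 29] area 117 c [371.4 177. ]
side bbox 384 173 [ 9 11] area 44 c [389.  177.9]
side bbox 377 190 [25 41] area 564 c [389.1 207.9]
side bbox 348 194 [ 9 11] area 48 c [353.1 198.4]
side bbox 355 198 [22 31] area 397 c [366.3 214.2]
side bbox 303 241 [25 16] area 133 c [314.8 248. ]
side bbox 343 272 [22 15] area 183 c [352.9 279.3]
t 10.58 tcp [510.8 -45.7 192.4] rot [-1.800e+02 -1.000e-02  1.548e+02] F [-0.4  0.  -1.6] w 23.7
shares [ 3.000e-04  3.000e-04 -6.103e-01 -3.400e-03]
[[352.37625624 281.50081294]
 [353.01613446 275.97789485]]
```

Held: the yellow blob rose 5 px, about 15 mm, with the picker. Lifting out, and checking the slot line.

>>> step_arm(
  plan=[
    [0, 0, -0.03, 0, 15],
    [0, 0, -0.08, 0, 15],
    [0, 0, -0.15, 0, 15],
    [0, 0, -0.22, 0, 15],
    [0, 0, -0.3, 0, 15],
    [0, 0, -0.38, 0, 15],
    [0, 0, -0.46, 0, 15],
    [0, 0, -0.53, 0, 15],
    [0, 0, -0.58, 0, 15],
    [0, 0, -0.61, 0, 15],
    [0, 0, -0.62, 0, 15],
    [0, 0, -0.62, 0, 15],
  ],
)

```text
time_s: 11.58
tcp_pos: [0.511, -0.0456, 0.3478]
eef_rot: [180.0, 0.0, 154.8]
contact_force: [0.2, 0.3, -3.3]
gripper_width: 0.0238
gripper_force: 45.0
```

```bash
python3 -c "
from h import *
yel('side');go(.458,-.2065,.345,163)
a=np.radians(-17);R=np.array([[np.cos(a),np.sin(a)],[-np.sin(a),np.cos(a)]])
for p in((438.2,253),(446.8,254),(434.2,268),(442.6,268)):
  print(np.round(R@(tri(None,p,.046)[0][:2]-[.5443,-.2328])*1000,1))"
```

```text
side bbox 363 120 [26 22] area 391 c [376.3 129.6]
side bbox 347 181 [55 54] area 1461 c [375.8 210.1]
side bbox 303 241 [25 14] area 122 c [314.7 247.7]
t 11.63 tcp [510.7 -45.6 347.1] rot [-1.7999e+02 -4.0000e-02  1.5480e+02] F [ 0.3 -0.3 -2.8] w 24.2
shares [-0.0832 -0.672   0.0082 -0.1367]
[5.5 7.8]
[ 8.1 -8.7]
[-24.8   7.7]
[-20.4  -7.8]
```

>>> step_arm(
  plan=[
    [-0.01, -0.05, 0, -0.02, 15],
    [-0.02, -0.13, 0, -0.04, 15],
    [-0.03, -0.23, 0, -0.06, 15],
    [-0.04, -0.34, 0, -0.08, 15],
    [-0.055, -0.45, 0, -0.1, 15],
    [-0.07, -0.55, 0, -0.12, 15],
    [-0.08, -0.62, 0, -0.136, 15],
    [-0.083, -0.66, 0, -0.136, 15],
    [-0.083, -0.672, 0, -0.136, 15],
    [-0.083, -0.672, 0, -0.136, 15],
    [-0.083, -0.672, 0, -0.136, 15],
  ],
)

```text
time_s: 12.55
tcp_pos: [0.4582, -0.2061, 0.3471]
eef_rot: [180.0, -0.0, 162.9]
contact_force: [-0.3, 0.1, -2.3]
gripper_width: 0.0233
gripper_force: 45.0
```

```bash
python3 -c "
from h import *
go(.458,-.2065,.183,163)"
```

```text
t 12.55 tcp [ 458.2 -206.1  347.1] rot [ 1.7999e+02 -4.0000e-02  1.6294e+02] F [-0.3  0.1 -2.3] w 23.3
shares [ 4.000e-04 -1.900e-03  6.564e-01 -1.100e-03]
```

>>> step_arm(
  plan=[
    [0, -0.001, 0.04, 0, 15],
    [0, -0.001, 0.1, 0, 15],
    [0, -0.001, 0.18, 0, 15],
    [0, -0.001, 0.27, 0, 15],
    [0, -0.001, 0.36, 0, 15],
    [0, -0.001, 0.45, 0, 15],
    [0, -0.001, 0.53, 0, 15],
    [0, -0.001, 0.59, 0, 15],
    [0, -0.001, 0.63, 0, 15],
    [0, -0.001, 0.65, 0, 15],
    [0, -0.001, 0.654, 0, 15],
    [0, -0.001, 0.654, 0, 15],
  ],
)

```text
time_s: 13.55
tcp_pos: [0.4585, -0.2066, 0.1843]
eef_rot: [-180.0, 0.0, 163.0]
contact_force: [0.3, 0.3, -2.3]
gripper_width: 0.0238
gripper_force: 45.0
```

```bash
python3 -c "
from h import *
go(.5443,-.2328,.183,163)
t=eyes.capture('top');s=eyes.capture('side')
panels([(s,360,150),(s,345,190),(s,380,190),(t,400,228)],'pics/g.png')
print(proj('side',[[.458,-.2065,.009],[.458,-.2065,.051],[.458,-.2065,.071]]))"
```

```text
t 13.55 tcp [ 458.5 -206.6  184.3] rot [-1.7999e+02  2.0000e-02  1.6299e+02] F [ 0.3  0.3 -2.3] w 23.8
shares [-3.588e-01  1.000e-04  5.100e-03 -1.000e-04]
[[410.59754106 236.38160952]
 [414.27633366 221.49883844]
 [416.12522028 214.01905927]]
```

View pics/g.png

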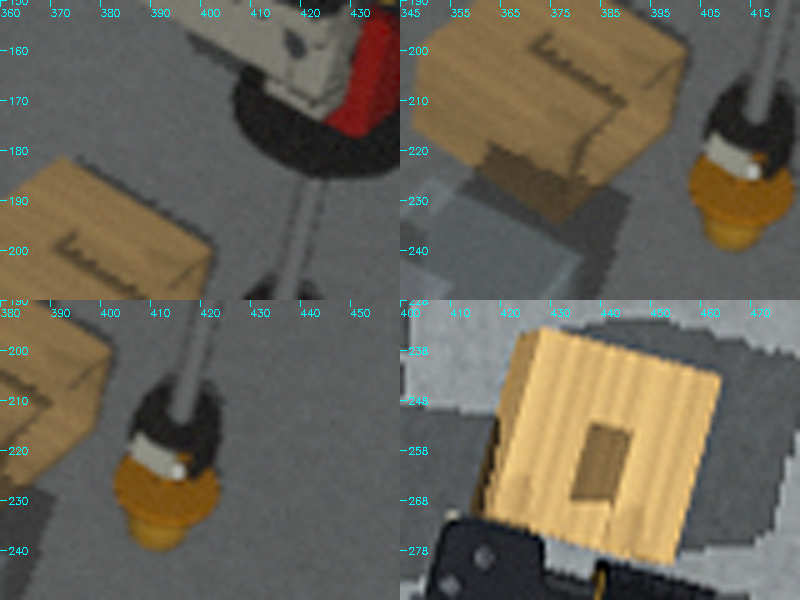

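The pacifier hangs upright in the jaws. Its shield is at side (413.6,228) and teat bottom at (411,240), in line with the rack and at the planned height. Sliding it in.

>>> step_arm(
  plan=[
    [-0.01, 0, 0, 0, 15],
    [-0.03, 0, 0, 0, 15],
    [-0.05, 0, 0, 0, 15],
    [-0.07, 0, 0, 0, 15],
    [-0.09, 0, 0, 0, 15],
    [-0.11, 0, 0, 0, 15],
    [-0.13, 0, 0, 0, 15],
    [-0.15, 0, 0, 0, 15],
    [-0.17, 0, 0, 0, 15],
    [-0.19, 0, 0, 0, 15],
    [-0.2, 0, 0, 0, 15],
    [-0.2, 0, 0, 0, 15],
  ],
)

```text
time_s: 14.65
tcp_pos: [0.5065, -0.2216, 0.1839]
eef_rot: [-180.0, -0.0, 163.0]
contact_force: [0.6, 0.4, -1.5]
gripper_width: 0.024
gripper_force: 45.0
```

>>> step_arm(
  plan=[
    [-0.01, 0, 0, 0, 15],
    [-0.03, 0, 0, 0, 15],
    [-0.05, 0, 0, 0, 15],
    [-0.07, 0, 0, 0, 15],
    [-0.09, 0, 0, 0, 15],
    [-0.11, 0, 0, 0, 15],
    [-0.13, 0, 0, 0, 15],
    [-0.145, 0, 0, 0, 15],
    [-0.155, 0, 0, 0, 15],
    [-0.159, 0, 0, 0, 15],
    [-0.159, 0, 0, 0, 15],
    [-0.159, 0, 0, 0, 15],
  ],
)

```text
time_s: 15.65
tcp_pos: [0.5438, -0.233, 0.184]
eef_rot: [-180.0, -0.0, 163.0]
contact_force: [0.1, 0.4, -2.2]
gripper_width: 0.0239
gripper_force: 45.0
```

```bash
python3 -c "
from h import *
go(.5443,-.2328,.181,163)
s=r.get_state();print(s['moment'])"
```

```text
t 15.65 tcp [ 543.8 -233.   184. ] rot [-1.8000e+02 -1.0000e-02  1.6296e+02] F [ 0.1  0.4 -2.2] w 23.9
shares [-0.0016  0.0015  0.012  -0.0007]
[-0.07695592 -0.02090234  0.00928004]
```

>>> step_arm(
  plan=[
    [0, 0, -0.01, 0, 15],
    [0, 0, -0.016, 0, 15],
    [0, 0, -0.022, 0, 15],
    [0, 0, -0.028, 0, 15],
    [0, 0, -0.034, 0, 15],
    [0, 0, -0.04, 0, 15],
    [0, 0, -0.045, 0, 15],
    [0, 0, -0.05, 0, 15],
  ],
)

```text
time_s: 16.32
tcp_pos: [0.5444, -0.2334, 0.1973]
eef_rot: [-180.0, 0.1, 163.0]
contact_force: [-0.1, -0.2, -2.1]
gripper_width: 0.0236
gripper_force: 45.0
```

>>> step_arm(
  plan=[
    [0, 0, -0.006, 0, 15],
    [0, 0, -0.012, 0, 15],
    [0, 0, -0.018, 0, 15],
    [0, 0, -0.024, 0, 15],
    [0, 0, -0.03, 0, 15],
    [0, 0, -0.036, 0, 15],
    [0, 0, -0.042, 0, 15],
    [0, 0, -0.05, 0, 15],
    [0, 0, -0.06, 0, 15],
    [0, 0, -0.07, 0, 15],
    [0, 0, -0.08, 0, 15],
    [0, 0, -0.08, 0, 15],
  ],
)

```text
time_s: 17.32
tcp_pos: [0.5443, -0.2332, 0.2173]
eef_rot: [180.0, 0.1, 163.0]
contact_force: [0.8, -0.3, -2.3]
gripper_width: 0.0239
gripper_force: 45.0
```

>>> step_arm(
  plan=[
    [0, 0, -0.03, 0, 15],
    [0, 0, -0.08, 0, 15],
    [0, 0, -0.15, 0, 15],
    [0, 0, -0.23, 0, 15],
    [0, 0, -0.31, 0, 15],
    [0, 0, -0.39, 0, 15],
    [0, 0, -0.45, 0, 15],
    [0, 0, -0.49, 0, 15],
    [0, 0, -0.52, 0, 15],
    [0, 0, -0.52, 0, 15],
  ],
)

```text
time_s: 18.15
tcp_pos: [0.5443, -0.2332, 0.3481]
eef_rot: [180.0, 0.1, 163.0]
contact_force: [0.6, -0.2, -1.6]
gripper_width: 0.0235
gripper_force: 45.0
```

```bash
python3 -c "
from h import *
go(.5408,.2262,.345,154.8)
t=eyes.capture('top');s=eyes.capture('side')
panels([(s,340,170),(s,340,110),(s,310,230),(t,400,228)],'pics/h.png')
print(proj('side',[[.5443,-.2328,.054],[.5443,-.2328,.005]]))"
```

```text
t 18.15 tcp [ 544.3 -233.2  348.1] rot [1.7999e+02 1.2000e-01 1.6297e+02] F [ 0.6 -0.2 -1.6] w 23.5
shares [0.5519 1.753  0.0124 0.1361]
[[376.37741079 196.64916194]
 [373.78468675 214.18805791]]
```

View pics/h.png

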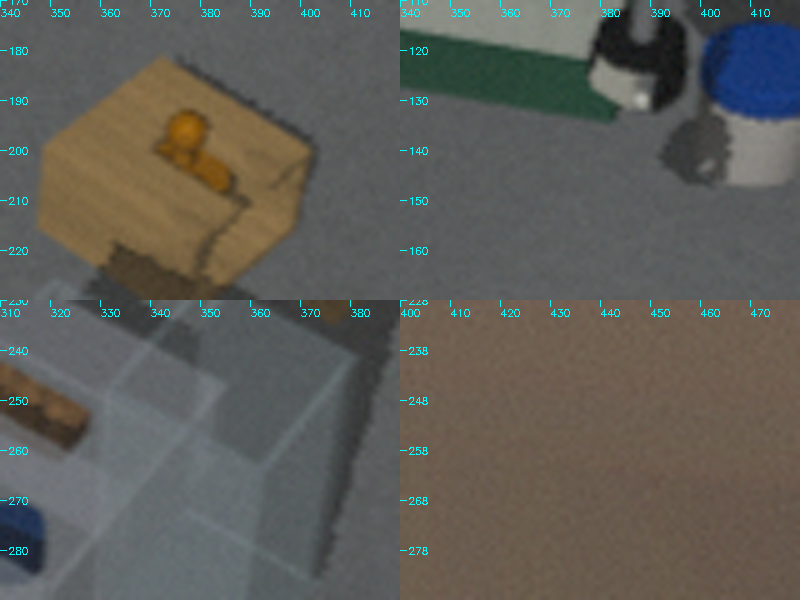

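The pacifier stands in the slot with its knob at side (377.4,196), against a predicted (376.4,196.6). The picker head is empty. Returning the picker.

>>> step_arm(
  plan=[
    [0.02, 0.05, 0, 0, 15],
    [0.05, 0.14, 0, 0, 15],
    [0.09, 0.27, 0, 0.02, 15],
    [0.13, 0.4, 0, 0.04, 15],
    [0.17, 0.53, 0, 0.06, 15],
    [0.21, 0.66, 0, 0.08, 15],
    [0.25, 0.79, 0, 0.1, 15],
    [0.28, 0.9, 0, 0.12, 15],
    [0.31, 0.97, 0, 0.136, 15],
    [0.31, 1, 0, 0.136, 15],
    [0.31, 1, 0, 0.136, 15],
  ],
)

```text
time_s: 19.17
tcp_pos: [0.5428, 0.0305, 0.3456]
eef_rot: [-180.0, -0.1, 155.0]
contact_force: [0.7, -0.4, -2.0]
gripper_width: 0.0241
gripper_force: 45.0
```

```bash
python3 -c "
from h import *
go(.5407,.2258,.345,154.8)"
```

```text
t 19.17 tcp [542.8  30.5 345.6] rot [-1.7995e+02 -7.0000e-02  1.5496e+02] F [ 0.7 -0.4 -2. ] w 24.1
shares [0.3384 0.7042 0.0023 0.0027]
```

>>> step_arm(
  plan=[
    [0.02, 0.05, 0, 0, 15],
    [0.06, 0.13, 0, 0, 15],
    [0.11, 0.24, 0, 0, 15],
    [0.17, 0.36, 0, 0, 15],
    [0.23, 0.48, 0, 0, 15],
    [0.28, 0.58, 0, 0, 15],
    [0.32, 0.66, 0, 0, 15],
    [0.338, 0.704, 0, 0.002, 15],
    [0.338, 0.704, 0, 0.002, 15],
    [0.338, 0.704, 0, 0.002, 15],
    [0.338, 0.704, 0, 0.002, 15],
  ],
)

```text
time_s: 20.08
tcp_pos: [0.5416, 0.2229, 0.3464]
eef_rot: [-180.0, -0.0, 154.6]
contact_force: [-0.4, -0.7, -2.4]
gripper_width: 0.0239
gripper_force: 45.0
```

```bash
python3 -c "
from h import *
go(.5407,.2258,.164,154.8)"
```

```text
t 20.08 tcp [541.6 222.9 346.4] rot [-1.7996e+02 -1.0000e-02  1.5464e+02] F [-0.4 -0.7 -2.4] w 23.9
shares [ 0.0083  0.0088  0.7295 -0.0026]
```

>>> step_arm(
  plan=[
    [0.008, 0.009, 0, -0.002, 15],
    [0.008, 0.009, 0.05, -0.002, 15],
    [0.008, 0.009, 0.12, -0.002, 15],
    [0.008, 0.009, 0.2, -0.002, 15],
    [0.008, 0.009, 0.29, -0.002, 15],
    [0.008, 0.009, 0.38, -0.002, 15],
    [0.008, 0.009, 0.46, -0.002, 15],
    [0.008, 0.009, 0.53, -0.002, 15],
    [0.008, 0.009, 0.58, -0.002, 15],
    [0.008, 0.009, 0.61, -0.002, 15],
    [0.008, 0.009, 0.63, -0.002, 15],
    [0.008, 0.009, 0.63, -0.002, 15],
  ],
)

```text
time_s: 21.08
tcp_pos: [0.5406, 0.2262, 0.1885]
eef_rot: [-180.0, -0.0, 154.8]
contact_force: [0.9, -0.2, -1.4]
gripper_width: 0.0236
gripper_force: 45.0
```

```bash
python3 -c "
from h import *
go(.5407,.2258,.164,154.8)"
```

```text
t 21.08 tcp [540.6 226.2 188.5] rot [-1.7995e+02 -2.0000e-02  1.5477e+02] F [ 0.9 -0.2 -1.4] w 23.6
shares [-0.001  -0.0012  0.0981 -0.0006]
```

>>> step_arm(
  plan=[
    [0, 0, 0.02, 0, 15],
    [0, 0, 0.04, 0, 15],
    [0, 0, 0.06, 0, 15],
    [0, 0, 0.075, 0, 15],
    [0, 0, 0.086, 0, 15],
    [0, 0, 0.093, 0, 15],
    [0, 0, 0.098, 0, 15],
    [0, 0, 0.098, 0, 15],
    [0, 0, 0.098, 0, 15],
  ],
)

```text
time_s: 21.83
tcp_pos: [0.5408, 0.2269, 0.1647]
eef_rot: [180.0, 0.0, 154.8]
contact_force: [1.0, -0.5, -1.2]
gripper_width: 0.0235
gripper_force: 45.0
```

>>> step_arm(
  plan=[
    [0, 0, 0.003, 0, 15],
    [0, 0, 0.005, 0, 15],
    [0, 0, 0.005, 0, 15],
    [0, 0, 0.005, 0, 15],
  ],
)

```text
time_s: 22.17
tcp_pos: [0.541, 0.2269, 0.1641]
eef_rot: [180.0, 0.0, 154.8]
contact_force: [-2.3, -0.4, 6.1]
gripper_width: 0.0238
gripper_force: 45.0
```

>>> step_arm(
  plan=[
    [0, 0, 0, 0, 30],
    [0, 0, 0, 0, 40],
    [0, 0, 0, 0, 55],
    [0, 0, 0, 0, 70],
    [0, 0, 0, 0, 80],
    [0, 0, 0, 0, 80],
    [0, 0, 0, 0, 80],
    [0, 0, 0, 0, 80],
  ],
)

```text
time_s: 22.83
tcp_pos: [0.5407, 0.2268, 0.1632]
eef_rot: [-180.0, -0.0, 154.8]
contact_force: [-0.7, -0.2, 0.2]
gripper_width: 0.0714
gripper_force: 0.0
```

>>> step_arm(
  plan=[
    [0, 0, -0.05, 0, 80],
    [0, 0, -0.12, 0, 80],
    [0, 0, -0.22, 0, 80],
    [0, 0, -0.34, 0, 80],
    [0, 0, -0.46, 0, 80],
    [0, 0, -0.56, 0, 80],
    [0, 0, -0.6, 0, 80],
    [0.4, -0.3, -0.6, 0, 80],
    [0.4, -0.3, -0.6, 0, 80],
    [0.4, -0.3, -0.6, 0, 80],
    [0.4, -0.3, -0.6, 0, 80],
    [0.4, -0.3, -0.6, 0, 80],
  ],
)

```text
time_s: 23.83
tcp_pos: [0.4168, 0.2011, 0.3142]
eef_rot: [179.9, 0.0, 154.9]
contact_force: [0.2, 0.7, 1.2]
gripper_width: 0.0799
gripper_force: 0.0
```

>>> step_arm(
  plan=[
    [0, -0.9, 0, 0, 80],
    [0, -0.9, 0, 0, 80],
    [0, -0.9, 0, 0, 80],
    [0, -0.9, 0, 0, 80],
    [0, -0.9, 0, 0, 80],
    [0, -0.9, 0, 0, 80],
    [0, -0.9, 0, 0, 80],
    [0, -0.9, 0, 0, 80],
  ],
)

```text
time_s: 24.5
tcp_pos: [0.3229, -0.0026, 0.3136]
eef_rot: [179.9, 0.0, 154.7]
contact_force: [0.1, 0.5, -0.3]
gripper_width: 0.0796
gripper_force: 0.0
```

```bash
python3 -c "
from h import *
s=eyes.capture('side');s0=cv2.imread('pics/side0.png')[:,:,::-1]
a=np.hstack([s[330:460,190:390],s0[330:460,190:390]]);b=np.hstack([s[120:250,280:480],s0[120:250,280:480]])
cv2.imwrite('pics/i.png',cv2.resize(np.vstack([a,b])[:,:,::-1],None,fx=2,fy=2))
yel('side')
d=np.abs(s.astype(int)-s0).max(2)>40
for n,(x,y) in dict(grip=(240,370),jar=(167,375),can=(310,170),clip=(404,313)).items():print(n,d[y-30:y+30,x-25:x+25].sum())"
```

```text
side bbox 347 182 [55 52] area 1780 c [374.  206.6]
side bbox 303 241 [25 14] area 121 c [314.9 247.7]
grip 22
jar 0
can 0
clip 0
```

```bash
python3 -c "
from plant import workorder
print(workorder.close_job())"
```

```text
the job is handed in; nothing more can be done
None
```

The job is handed in at about 24.5 s of the 69 s allowed: the pacifier stands in the rack with its neck at the middle of the slot, the picker is back upright in its blue stand, and the jar, canister and clip have not moved.

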